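# Let the waiting tin into the tin hopper

### The job

An empty tin lies on the chute of the tin hopper, held back by the closed lid. Press the red lever down with the fingertips to raise the lid until the tin has rolled in, then ease the lever up again slowly so that the lid comes fully down without dropping or slamming, and move clear. Work the lever only: do not touch the lid or the tin, pick nothing up, and leave the bottle, the mill and the shaker where they stand.

Things in the scene. Friction and masses are not known exactly. Their poses are not given: they have to be found in the camera images.
- hopper: Fixed steel bin, open box 150 (x) x 180 (y) x 160 mm high, 4 mm walls. Origin: centre of its underside; z up, the lever sticks out to its -x (towards the robot), the chute rises from its +y side. The +y wall is 98 mm high; the chute slopes 0.22 rad down over it into the bin, ends at y = 230 mm and is up to 175 mm high.
- lid: Green lid 160 x 192 mm, 0.25 to 0.46 kg; the 47 mm skirt on its free edge holds the tin back. Origin: middle of its hinge, on the bin's -y rim, 162 mm up; it lies along its own +y axis, which swings up as it opens. Linked to the lever: lid angle = 2.3 x lever angle, 1.15 rad fully open; the tin passes from about 0.35 rad. No damper: let go, it falls and slams.
- lever (a joint): Lever angle, rad: 0 = up, lid shut; 0.5 = down at its stop, lid fully open. Pivot at hopper x = -60, y = 0, z = 128 mm, parallel to the hopper's y; pad centre 130 mm from it. Takes about 4 to 10 N down at the pad; the lid's weight pushes it back up. Rising faster than 0.85 rad/s (0.11 m/s at the pad) counts as dropping the lid.
- lever_pad (a point): Centre of the top face of the red lever pad, 42 mm along the lever x 50 mm across, 12 mm thick. With the lever up it is 160 mm above the worktop at hopper x = -186, y = 0 mm, the face tilted 0.2 rad (its robot side higher); fully pressed it is 63 mm lower and within 5 mm of the same x, tilted 0.3 rad the other way.
- tin: Empty steel tin with a red label and a white band, 73 mm diameter, 108 mm long, 55 to 95 g, loose, lying across the chute with its axis along the hopper's x. Origin: its centre, at first about 151 mm above the worktop. In the bin it lies on the floor with its centre about 40 mm above the worktop.
- sauce_bottle: Loose red squeeze bottle, 58 mm diameter, 180 mm high; origin: centre of its underside. Leave alone.
- pepper_mill: Loose dark wooden pepper mill, 54 mm diameter, 168 mm high; origin: centre of its underside. Leave alone.
- shaker: Loose steel shaker, 62 mm diameter, 90 mm high; origin: centre of its underside. Leave alone.
Not all that is in view belongs to the job. What is shaped like the tin but orange is not meant.

How it is judged:
By the outcome, as a careful person would: the job done as asked, in the order asked, and still so for the second after the job is handed in, with the robot touching nothing.
It also fails if it takes over 38 s, if anything falls off the work surface, if the arm or the gripper's body presses on something with over 40 N, if the wrist force passes 120 N, or if a joint passes its speed limit or range.

### The arm

A 6-joint arm with a two-finger parallel gripper is mounted at the origin on the work surface. World frame = base frame: x ahead of the robot, y to its left, z up, the work surface at z = 0. Lengths are in mm, angles in rad, forces in N, time in s.
With the tool pointing down it reaches from about 275 to 750 mm from the base axis. Payload 10.2 kg.
Tool frame: the origin (TCP) lies at the very end of the fingers, on their centre line; the grasp point (between the pads) lies 19 mm behind it (ctrl.grip_depth is the distance from the TCP to the grasp point, in mm); z points along the fingers, x is the direction in which the jaws open and shut, and the axes are right-handed (so a half turn about z gives the same grasp; the last joint's range is limited). The gripper opens to 85 mm and grips with 20 to 120 N. Pads are 22 mm wide; open, the fingers measure 114 mm over their backs; the gripper's body (76 mm by 85 mm) begins 54 mm behind the grasp point. The pads swing forward as they close: fully open they stand 13 mm farther back than shut.
Start: joints at [-1.463, 0.313, 1.498, -0, 1.331, -0.223], TCP at [170.507, -496.547, 231.294] pointing down, gripper open.
Joint ranges: [-2.94, 2.94], [-0.97, 2.17], [0.19, 2.56], [-1.23, 4.37], [0.02, 3.11], [-2.88, 2.88]. Speed limits (rad/s): [2.39, 2.39, 3.01, 3.14, 3.14, 3.14].

### API

Orientations are given as a unit quaternion [w, x, y, z].
In Python, from rig import ctrl gives the robot as it stands.
- The arm moves only by the tool play_rows, never from a script. Its argument "motion" is a list of rows, each a list of 2 entries, a list of its own where there are three numbers: the shift along the tool's x, y, z in mm, then the turn, a rotation vector about the tool's x, y, z in degrees. A call has 1 to 20 rows; each row shifts and turns the commanded pose from where the row before left it, along the tool's axes as they then stand; what a row does not reach is not made up. A row lasts 1/12 s, in which the tool goes at most 41.7 mm and 7.16 degrees, less where a joint would pass 70% of its speed; a pose out of reach is approached as far as the arm can. A call with a gripper value outside its range is refused whole. "fingers" is the finger opening in mm, from 0 to 85.4, set as the call begins (left out, the last holds). The fingers move at their own pace and stop on an object; "squeeze" is the grip in N (left out, the last holds). Time passes only in rows, so rows that do not move let the fingers close. It gives the time, the measured TCP pose, the force and the opening at its end, in the units of the state.
- ctrl.sense(): the state, without advancing time (a new reading comes with each control period).
- ctrl.capture(name): name is "scene" or "top" or "wrist"; returns the picture (400x640x3 uint8, red, green, blue); there is no depth.
- ctrl.get_calibration(name): a dict with "K" (3x3 intrinsics, pixels), "R" (3x3) and "t" (3): a world point X has camera coordinates R X + t; the wrist camera has in their place "tool_from_camera" (4x4, takes a point from camera to tool coordinates, whose origin is the TCP and whose axes are the tool frame's). Camera axes: x right, y down, z forward; pixel columns grow to the right and rows downward; lengths in mm; the calibration is good to about 2 mm. The wrist camera is an equidistant fisheye: a pixel r from the principal point sees the ray r / f radians off the axis. A picture is of the moment at which its call begins: read the wrist's pose just before it. get_calibration takes no time and is no camera call.
- ctrl.finish_job(): hands the job in, once; it reports no verdict.
Trained networks look in the newest picture that a camera, given by its name, has taken for a name from the list of things; names that differ only in an ending like _2 or _b are one class to them, and where a whole thing is asked for, a point or a joint stands for the part that bears it (a point fixed in the world has none). Each returns a list of dicts, best first, with "p" (0 to 1); they miss things now and then, are a little off and sometimes report something else, mostly with a low value. They report only what shows in the picture. A call takes as long as a camera call. They do not tell look-alikes from the thing itself.
- ctrl.spot_in(camera, name): "position" ([column, row] as shares, 0 to 1, of the picture: columns of its width, rows of its height, amid what is visible of it).
The state is a dict: "time_s": time; "joints": joint angles; "dq": joint speeds; "tau": joint torques, N m; "eef_pos": TCP position; "ee_rot": TCP orientation; "force": force on the tool from outside, world axes, zero at the start; "wrist_torque": the same for the moment, N m; "grip_width": opening from 0.0 (shut) to 1.0 (fully open).
Only numpy, scipy, OpenCV 4.12 (cv2) and the standard library are available. Lean on these libraries where they do the work, as an engineer would, in place of code of your own. Each camera call takes 0.05 s, during which the arm holds its last target. There are 200 camera calls.

## Working session

There is one attempt and no reset: what is moved stays moved. The work goes in short steps, Python scripts to look and compute and a tool call to move; the robot and the scene stay as the last step left them, time stands still between calls to the robot, and variables do not carry over. Pictures are saved under pics/ and viewed, about 8 in all and at most 12, crops included, and the job is handed in when it is done.

Besides the shell and the picture viewer there is one more tool, called after "Emit:" as name(argument=value, ...), one argument or row to a line, values as JSON. play_rows: Moves the arm, as the interface text tells. Its arguments: {"type":"object","properties":{"motion":{"type":"array"},"fingers":{"type":"number"},"squeeze":{"type":"number"}},"required":["motion"]}

```bash
mkdir -p pics; ls
python3 - <<'E'
from rig import ctrl
import cv2, numpy as np
s=ctrl.sense(); print({k:np.round(v,3).tolist() for k,v in s.items()})
ims=[]
for c in ("scene","top"):
    im=ctrl.capture(c); cv2.imwrite(f"pics/{c}0.png",im[:,:,::-1])
    k=ctrl.get_calibration(c); print(c,{a:np.round(b,4).tolist() for a,b in k.items()})
    for n in ("hopper","lid","lever_pad","lever","tin","sauce_bottle","pepper_mill","shaker"):
        print(n,[(round(d["p"],2),np.round(np.array(d["position"])*[640,400],1).tolist()) for d in ctrl.spot_in(c,n)[:3]])
print(ctrl.sense()["time_s"])
E
```

```text
pics
{'time_s': 0.0, 'joints': [-1.463, 0.313, 1.498, -0.0, 1.331, -0.223], 'dq': [0.001, -0.0, 0.0, -0.001, -0.0, 0.003], 'tau': [0.001, -41.227, -25.974, -0.0, 0.004, 0.0], 'eef_pos': [170.472, -496.261, 230.712], 'ee_rot': [-0.001, 0.814, -0.581, -0.0], 'force': [0.643, 0.146, 0.764], 'wrist_torque': [0.003, -0.025, -0.043], 'grip_width': 1.007}
scene {'K': [[405.0926, 0.0, 318.3715], [0.0, 405.0926, 195.4332], [0.0, 0.0, 1.0]], 'R': [[0.7103, 0.7039, 0.0018], [0.6192, -0.6237, -0.4771], [-0.3347, 0.34, -0.8789]], 't': [-438.9879, -333.6656, 1422.7252]}
hopper [(0.89, [319.3, 204.3])]
lid [(0.74, [320.5, 199.6])]
lever_pad [(0.82, [254.9, 179.5])]
lever [(0.78, [257.0, 180.5])]
tin [(0.97, [338.4, 157.9]), (0.95, [403.6, 202.5]), (0.64, [393.5, 151.2])]
sauce_bottle [(0.81, [225.5, 255.5])]
pepper_mill [(0.73, [306.0, 140.5]), (0.69, [319.6, 201.8])]
shaker [(0.74, [255.3, 271.0])]
top {'K': [[437.012, 0.0, 313.0926], [0.0, 437.012, 194.1586], [0.0, 0.0, 1.0]], 'R': [[-0.0017, -1.0, 0.0054], [-0.9902, 0.0009, -0.1394], [0.1394, -0.0056, -0.9902]], 't': [17.7732, 617.2611, 1152.4118]}
hopper [(0.85, [325.5, 187.5])]
lid [(0.93, [332.9, 174.9])]
lever_pad [(0.95, [360.3, 235.8])]
lever [(0.69, [360.7, 241.2])]
tin [(0.86, [251.0, 135.9]), (0.8, [276.9, 194.0])]
sauce_bottle [(0.85, [432.8, 217.6])]
pepper_mill [(0.82, [276.5, 255.3]), (0.45, [428.8, 217.6])]
shaker [(0.77, [413.6, 182.9])]
0.9
```

Run:
```python
import cv2
a=cv2.imread("pics/scene0.png")[90:330,170:460]; b=cv2.imread("pics/top0.png")[90:330,200:490]
im=cv2.vconcat([cv2.resize(a,(725,600)),cv2.resize(b,(725,600))])
cv2.imwrite("pics/a.png",im[:600]); cv2.imwrite("pics/b.png",im[600:])
```

```text
(no output)
```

View pics/a.png

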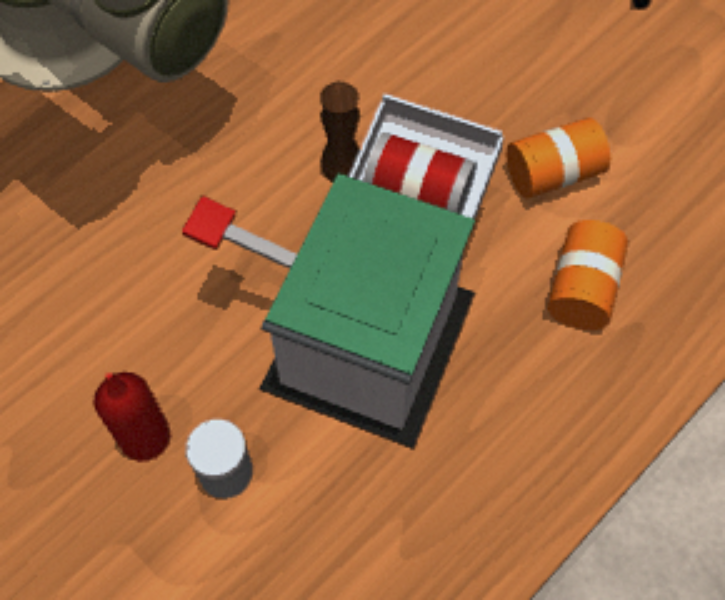

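View pics/b.png

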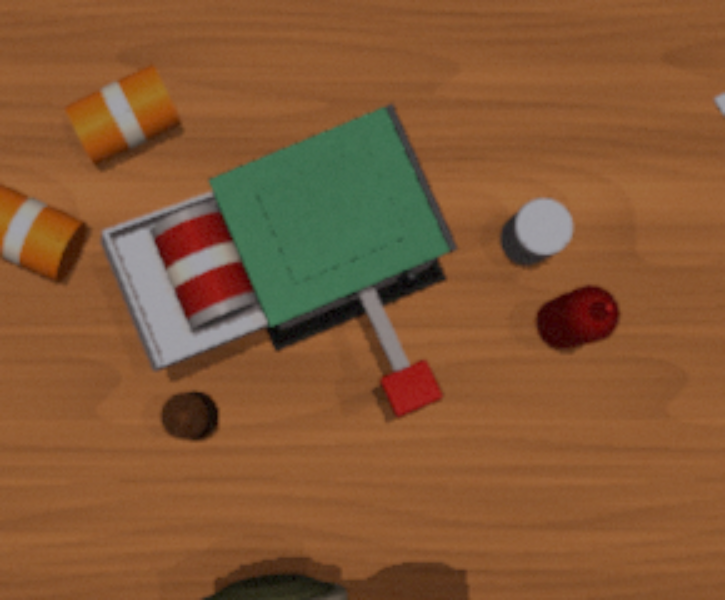

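The red tin is on the chute at scene (338,158) and top (277,194). The two orange cylinders, scene (394,151) and (404,202), are decoys. The red pad is at scene (255,180) and top (360,240). The other red thing, the bottle at scene (225,255), is not the lever. Next I fit the hopper pose.

```bash
cat > h.py <<'E'
from rig import ctrl
import cv2, numpy as np
from scipy.optimize import least_squares
from scipy.spatial.transform import Rotation as R
def proj(c,X):
    k=ctrl.get_calibration(c); p=(np.array(k["R"])@np.atleast_2d(X).T).T+k["t"]; q=p@np.array(k["K"]).T
    return q[:,:2]/q[:,2:]
def red(im):
    h=cv2.cvtColor(im,cv2.COLOR_RGB2HSV); return ((h[...,0]<6)|(h[...,0]>174))&(h[...,1]>180)&(h[...,2]>110)
E
python3 - <<'E'
from h import *
def cent(c,box):
    m=red(cv2.imread(f"pics/{c}0.png")[:,:,::-1].copy()); x0,x1,y0,y1=box
    ys,xs=np.nonzero(m[y0:y1,x0:x1]); return [xs.mean()+x0,ys.mean()+y0]
pt=cent("top",(345,385,228,262)); ps=cent("scene",(238,268,165,192)); print(pt,ps)
f=least_squares(lambda X:np.r_[(proj("top",X)-pt)[0],(proj("scene",X)-ps)[0]],[450,-100,160]); print("pad tri",f.x,f.fun)
# hopper pose fit: pad + lid corners (lid y from -90 to 102, x +-80)
L=np.array([[-186,0,160],[80,-93,166],[80,99,166],[-80,99,166],[-80,-93,166]],float)
T=np.array([pt,[357.2,132.8],[284.8,162],[307.2,220.8],[381.2,190]])
S=np.array([[170+x/2.5,90+y/2.5] for x,y in[(407,375),(472,220),(337,176),(266,324)]])
def W(v,L): return R.from_euler('z',v[2]).apply(L)+[v[0],v[1],0]
def res(v): return np.r_[(proj("top",W(v,L))-T).ravel(),(proj("scene",W(v,L))-np.vstack([ps,S])).ravel()]
g=least_squares(res,[600,-100,-.3],loss='soft_l1'); print("hop",g.x,np.degrees(g.x[2]),np.round(res(g.x),1))
print("pad",W(g.x,L[:1]))
for n,a,b in (("bottle",(432.8,217.6),(225.5,255.5)),("mill",(276.5,255.3),(306,140.5)),("shaker",(413.6,182.9),(255.3,271))):
    q=least_squares(lambda X:np.r_[(proj("top",X)-a)[0],(proj("scene",X)-b)[0]],[450,-100,100]);print(n,q.x.round())
s=ctrl.sense(); r=R.from_quat(np.r_[s["ee_rot"][1:],s["ee_rot"][0]]); print(r.as_matrix().round(3))
print("tool shift to above pad (z=200)", r.inv().apply(np.r_[f.x[:2],200]-s["eef_pos"]))
E
```

```text
[np.float64(364.22424242424245), np.float64(244.9181818181818)] [np.float64(253.01606425702812), np.float64(178.09236947791163)]
pad tri [ 476.28148989 -106.8732862   156.32378304] [ 0.04808122  0.03353116  0.06443784 -0.00674233]
hop [ 6.47253343e+02 -3.37618534e+01  3.99918460e-01] 22.913639921880012 [-0.1  0.1 -1.9 -0.8 -0.4 -0.8  2.4 -0.2  0.3  0.2 -0.  -0.9  0.7  0.7
  0.3  0.3 -1.1 -0.8 -2.3 -0.9]
pad [[ 475.9300927  -106.17969562  160.        ]]
bottle [ 554. -295.   70.]
mill [452. 112.  90.]
shaker [ 644. -259.   57.]
[[ 0.325 -0.946  0.   ]
 [-0.946 -0.325 -0.   ]
 [ 0.    -0.    -1.   ]]
tool shift to above pad (z=200) [-269.2385024  -415.76221291   31.31263387]
```

Emit:
play_rows(
  motion=[
    [[-13.5, -20.8, 0], [0, 0, 0]],
    [[-13.5, -20.8, 0], [0, 0, 0]],
    [[-13.5, -20.8, 0], [0, 0, 0]],
    [[-13.5, -20.8, 0], [0, 0, 0]],
    [[-13.5, -20.8, 0], [0, 0, 0]],
    [[-13.5, -20.8, 0], [0, 0, 0]],
    [[-13.5, -20.8, 0], [0, 0, 0]],
    [[-13.5, -20.8, 0], [0, 0, 0]],
    [[-13.5, -20.8, 0], [0, 0, 0]],
    [[-13.5, -20.8, 0], [0, 0, 0]],
    [[-13.5, -20.8, 0], [0, 0, 0]],
    [[-13.5, -20.8, 0], [0, 0, 0]],
    [[-13.5, -20.8, 0], [0, 0, 0]],
    [[-13.5, -20.8, 0], [0, 0, 0]],
    [[-13.5, -20.8, 0], [0, 0, 0]],
    [[-13.5, -20.8, 0], [0, 0, 0]],
    [[-13.5, -20.8, 0], [0, 0, 0]],
    [[-13.5, -20.8, 0], [0, 0, 0]],
    [[-13.5, -20.8, 0], [0, 0, 0]],
    [[-13.5, -20.8, 0], [0, 0, 0]],
  ],
  fingers=0,
)

```text
time_s: 2.57
eef_pos: [476.9, -104.9, 231.4]
ee_rot: [-0.0, 0.814, -0.581, 0.0]
force: [0.6, -0.5, 1.0]
grip_width: -0.004
```

Run:
```python
from h import *
s=ctrl.sense(); r=R.from_quat(np.r_[s["ee_rot"][1:],s["ee_rot"][0]])
im=ctrl.capture("wrist"); k=ctrl.get_calibration("wrist"); K=np.array(k["K"]); M=np.array(k["tool_from_camera"])
def pw(X):
    c=M[:3,:3].T@(r.inv().apply(np.array(X)-s["eef_pos"])-M[:3,3]); th=np.arctan2(np.hypot(c[0],c[1]),c[2]); 
    return K[:2,2]+K[0,0]*th*c[:2]/np.hypot(c[0],c[1])
d=im[:,:,::-1].copy()
H=R.from_euler('z',.4)
P=np.array([476,-106.5,159])
for dx,dy in((-21,-25),(-21,25),(21,-25),(21,25),(0,0)):
    u=pw(P+H.apply([dx*.98,dy,-dx*.2])); cv2.circle(d,tuple(int(v) for v in u),2,(255,255,0),-1)
u=pw(s["eef_pos"]+[0,0,0]); cv2.circle(d,tuple(int(v) for v in u),3,(0,255,255),1); print(u)
cv2.imwrite("pics/w1.png",d)
```

```text
[322.84914576 259.62692034]
```

View pics/w1.png

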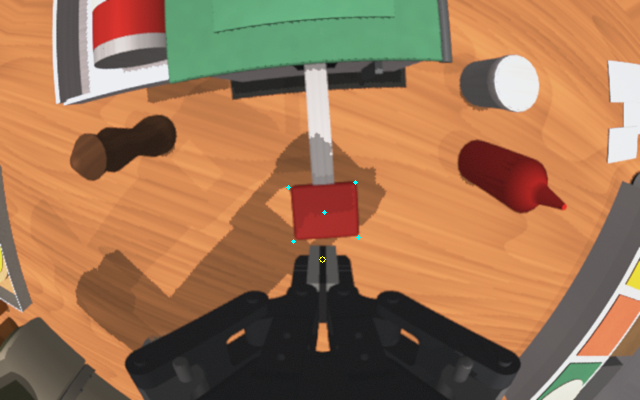

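The wrist view shows the pad centred at (325,211), within 1–2 px of my projection. The lid, tin, mill, bottle and shaker are all clear of the path, so I descend.

Emit:
play_rows(
  motion=[
    [[0, 0, 6], [0, 0, 0]],
    [[0, 0, 6], [0, 0, 0]],
    [[0, 0, 6], [0, 0, 0]],
    [[0, 0, 6], [0, 0, 0]],
    [[0, 0, 6], [0, 0, 0]],
    [[0, 0, 6], [0, 0, 0]],
    [[0, 0, 6], [0, 0, 0]],
    [[0, 0, 6], [0, 0, 0]],
    [[0, 0, 6], [0, 0, 0]],
    [[0, 0, 6], [0, 0, 0]],
    [[0, 0, 2], [0, 0, 0]],
    [[0, 0, 2], [0, 0, 0]],
    [[0, 0, 2], [0, 0, 0]],
    [[0, 0, 2], [0, 0, 0]],
    [[0, 0, 2], [0, 0, 0]],
  ],
)

```text
time_s: 3.87
eef_pos: [476.4, -106.1, 161.3]
ee_rot: [-0.0, 0.814, -0.581, 0.0]
force: [-1.2, -0.2, 3.8]
grip_width: 0.0
```

Emit:
play_rows(
  motion=[
    [[0, 0, 2], [0, 0, 0]],
    [[0, 0, 4], [0, 0, 0]],
    [[0, 0, 4], [0, 0, 0]],
    [[0, 0, 4], [0, 0, 0]],
    [[0, 0, 4], [0, 0, 0]],
    [[0, 0, 4], [0, 0, 0]],
    [[0, 0, 4], [0, 0, 0]],
    [[0, 0, 4], [0, 0, 0]],
    [[0, 0, 4], [0, 0, 0]],
    [[0, 0, 4], [0, 0, 0]],
    [[0, 0, 4], [0, 0, 0]],
    [[0, 0, 4], [0, 0, 0]],
    [[0, 0, 4], [0, 0, 0]],
    [[0, 0, 2], [0, 0, 0]],
    [[0, 0, 0], [0, 0, 0]],
    [[0, 0, 0], [0, 0, 0]],
    [[0, 0, 0], [0, 0, 0]],
    [[0, 0, 0], [0, 0, 0]],
    [[0, 0, 0], [0, 0, 0]],
    [[0, 0, 0], [0, 0, 0]],
  ],
)

```text
time_s: 5.53
eef_pos: [476.3, -106.1, 109.4]
ee_rot: [-0.0, 0.814, -0.581, 0.0]
force: [0.7, 1.0, 3.5]
grip_width: -0.001
```

Run:
```python
from h import *
a=ctrl.capture("scene")[90:290,190:430]; b=ctrl.capture("top")[110:310,230:470]
cv2.imwrite("pics/c1.png",cv2.resize(np.hstack([a,b])[:,:,::-1],(800,333)))
print(ctrl.sense()["time_s"],ctrl.sense()["force"])
```

```text
5.6333 [ 1.70878452 -0.01501502  2.9489348 ]
```

View pics/c1.png

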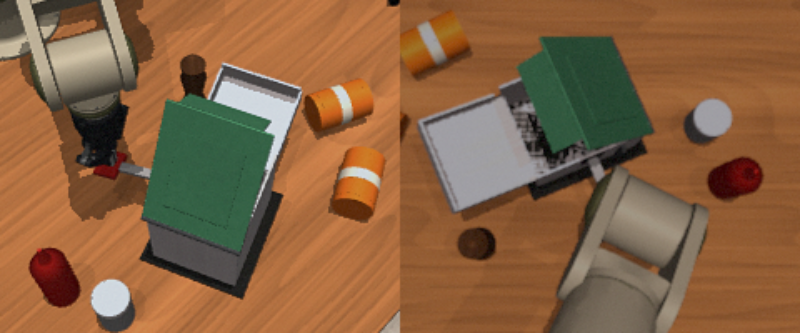

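The chute is empty, with no red tin visible on it, and the lid is well open. I'll wait briefly and then ease the lever up.

Emit:
play_rows(
  motion=[
    [[0, 0, 0], [0, 0, 0]],
    [[0, 0, 0], [0, 0, 0]],
    [[0, 0, 0], [0, 0, 0]],
    [[0, 0, 0], [0, 0, 0]],
    [[0, 0, 0], [0, 0, 0]],
    [[0, 0, 0], [0, 0, 0]],
    [[0, 0, -0.5], [0, 0, 0]],
    [[0, 0, -1], [0, 0, 0]],
    [[0, 0, -1.5], [0, 0, 0]],
    [[0, 0, -2], [0, 0, 0]],
    [[0, 0, -2], [0, 0, 0]],
    [[0, 0, -2], [0, 0, 0]],
    [[0, 0, -2], [0, 0, 0]],
    [[0, 0, -2], [0, 0, 0]],
    [[0, 0, -2], [0, 0, 0]],
    [[0, 0, -2], [0, 0, 0]],
    [[0, 0, -2], [0, 0, 0]],
    [[0, 0, -2], [0, 0, 0]],
    [[0, 0, -2], [0, 0, 0]],
    [[0, 0, -2], [0, 0, 0]],
  ],
)

```text
time_s: 7.3
eef_pos: [476.2, -106.0, 134.5]
ee_rot: [-0.0, 0.814, -0.581, -0.0]
force: [-2.4, -0.3, 5.1]
grip_width: 0.001
```

Emit:
play_rows(
  motion=[
    [[0, 0, -2], [0, 0, 0]],
    [[0, 0, -2], [0, 0, 0]],
    [[0, 0, -2], [0, 0, 0]],
    [[0, 0, -2], [0, 0, 0]],
    [[0, 0, -2], [0, 0, 0]],
    [[0, 0, -1.5], [0, 0, 0]],
    [[0, 0, -1.5], [0, 0, 0]],
    [[0, 0, -1], [0, 0, 0]],
    [[0, 0, -1], [0, 0, 0]],
    [[0, 0, -1], [0, 0, 0]],
    [[0, 0, -1], [0, 0, 0]],
    [[0, 0, -1], [0, 0, 0]],
  ],
)

```text
time_s: 8.3
eef_pos: [476.4, -106.2, 152.4]
ee_rot: [-0.0, 0.814, -0.581, 0.0]
force: [4.1, 0.9, 3.7]
grip_width: -0.005
```

Emit:
play_rows(
  motion=[
    [[0, 0, -0.7], [0, 0, 0]],
    [[0, 0, -0.7], [0, 0, 0]],
    [[0, 0, -0.7], [0, 0, 0]],
    [[0, 0, -0.7], [0, 0, 0]],
    [[0, 0, -0.7], [0, 0, 0]],
    [[0, 0, -0.7], [0, 0, 0]],
    [[0, 0, -0.7], [0, 0, 0]],
    [[0, 0, -0.7], [0, 0, 0]],
    [[0, 0, -0.7], [0, 0, 0]],
    [[0, 0, -0.7], [0, 0, 0]],
    [[0, 0, -0.7], [0, 0, 0]],
    [[0, 0, -0.7], [0, 0, 0]],
    [[0, 0, -0.7], [0, 0, 0]],
    [[0, 0, -0.7], [0, 0, 0]],
    [[0, 0, -0.7], [0, 0, 0]],
    [[0, 0, -0.7], [0, 0, 0]],
    [[0, 0, -0.7], [0, 0, 0]],
    [[0, 0, -0.7], [0, 0, 0]],
    [[0, 0, -0.7], [0, 0, 0]],
    [[0, 0, -0.7], [0, 0, 0]],
  ],
)

```text
time_s: 9.97
eef_pos: [476.1, -106.1, 166.3]
ee_rot: [0.0, 0.814, -0.581, -0.0]
force: [-0.5, -0.2, -0.9]
grip_width: -0.004
```

Emit:
play_rows(
  motion=[
    [[0, 0, -1], [0, 0, 0]],
    [[0, 0, -1], [0, 0, 0]],
    [[0, 0, -2], [0, 0, 0]],
    [[0, 0, -4], [0, 0, 0]],
    [[0, 0, -8], [0, 0, 0]],
    [[0, 0, -10], [0, 0, 0]],
    [[0, 0, -10], [0, 0, 0]],
    [[0, 0, -10], [0, 0, 0]],
    [[0, 0, -10], [0, 0, 0]],
    [[0, 0, -10], [0, 0, 0]],
    [[0, 10, -5], [0, 0, 0]],
    [[0, 15, 0], [0, 0, 0]],
    [[0, 15, 0], [0, 0, 0]],
    [[0, 15, 0], [0, 0, 0]],
    [[0, 10, 0], [0, 0, 0]],
    [[0, 5, 0], [0, 0, 0]],
    [[0, 0, 0], [0, 0, 0]],
    [[0, 0, 0], [0, 0, 0]],
  ],
)

```text
time_s: 11.47
eef_pos: [410.2, -128.9, 237.5]
ee_rot: [-0.0, 0.814, -0.581, 0.0]
force: [-0.5, -0.4, -0.1]
grip_width: -0.005
```

Run:
```python
from h import *
a=ctrl.capture("scene")[90:290,190:430]; b=ctrl.capture("top")[110:310,230:470]; w=ctrl.capture("wrist")
cv2.imwrite("pics/c2.png",cv2.resize(np.hstack([a,b])[:,:,::-1],(800,333)))
cv2.imwrite("pics/w2.png",w[:,:,::-1])
a0=cv2.imread("pics/scene0.png")[90:290,190:430,::-1]
def lid(i):
    h=cv2.cvtColor(i.copy(),cv2.COLOR_RGB2HSV); m=((h[...,0]>60)&(h[...,0]<90)&(h[...,1]>90)); y,x=np.nonzero(m); return m.sum(),x.mean(),y.mean()
print(lid(a0),lid(a)); print(ctrl.sense()["time_s"],ctrl.sense()["force"])
```

```text
(np.int64(3957), np.float64(128.58832448824867), np.float64(108.9529946929492)) (np.int64(3981), np.float64(127.83898517960311), np.float64(108.47651343883446))
11.6167 [-0.53606299  1.01467819  0.47741012]
```

View pics/c2.png

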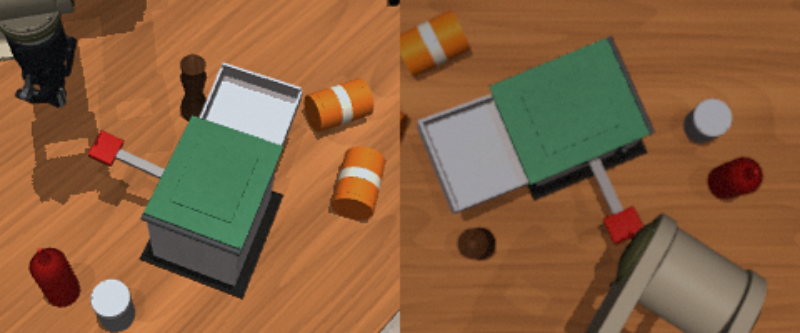

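View pics/w2.png

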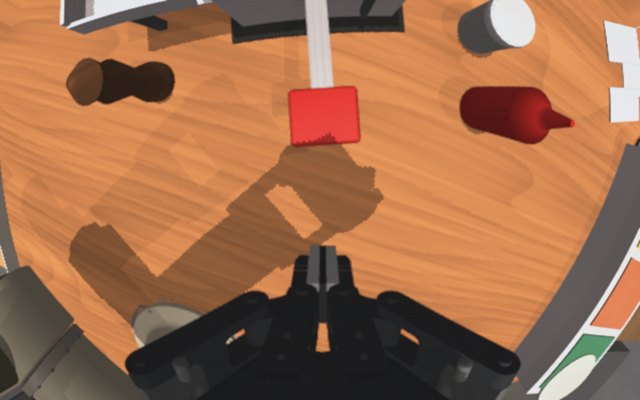

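The lid looks shut, but its centroid shifted about 0.8 px. I'll check the pad and lid edges more exactly against the start.

Run:
```python
from h import *
for c,bp in (("scene",(238,268,165,192)),("top",(345,385,225,252))):
    A=cv2.imread(f"pics/{c}0.png")[:,:,::-1].copy(); B=ctrl.capture(c)
    for n,I in (("before",A),("after",B)):
        x0,x1,y0,y1=bp; m=red(I)[y0:y1,x0:x1]; y,x=np.nonzero(m)
        h=cv2.cvtColor(I.copy(),cv2.COLOR_RGB2HSV); g=((h[...,0]>60)&(h[...,0]<90)&(h[...,1]>90)); g[:110]=0;g[270:]=0;g[:,:260]=0;g[:,400:]=0
        r=cv2.findContours(g.astype(np.uint8),cv2.RETR_EXTERNAL,cv2.CHAIN_APPROX_NONE)[0]; k=max(r,key=cv2.contourArea)
        q=cv2.approxPolyDP(cv2.convexHull(k),4,True)[:,0].tolist()
        print(c,n,m.sum(),x.mean()+x0,y.mean()+y0,q,g.sum())
        if c=="scene": print(n,"left/right rows extents", k[:,0].min(0),k[:,0].max(0))
H=lambda L:R.from_euler('z',.4).apply(L)+[647.3,-33.8,0]
for th in (0,.05): # expected pixel change of free-edge corners for a lid angle th
    L=np.array([[sx*80,-93+192*np.cos(th),166+192*np.sin(th)] for sx in(-1,1)]); print(th,proj("scene",H(L)).round(1).tolist(),proj("top",H(L)).round(1).tolist())
```

```text
scene before 249 253.01606425702812 178.09236947791163 [[305, 160], [359, 178], [334, 239], [277, 218]] 3956
before left/right rows extents [277 160] [359 239]
scene after 247 253.06882591093117 178.1255060728745 [[305, 160], [359, 178], [334, 239], [277, 218]] 3949
after left/right rows extents [277 160] [359 239]
top before 296 364.51013513513516 243.96959459459458 [[354, 134], [379, 189], [308, 220], [284, 162]] 4871
top after 274 363.7810218978102 243.52189781021897 [[354, 134], [379, 189], [308, 220], [284, 162]] 4883
0 [[303.7, 159.6], [359.1, 178.3]] [[309.6, 220.6], [284.4, 161.2]]
0.05 [[303.5, 157.7], [359.4, 176.5]] [[309.7, 220.3], [284.3, 160.4]]
```

The lid corners match the starting picture exactly, and the pad is back to within 0.1 px in the scene view. The lid is fully shut and the robot is clear, so I hand in.

```bash
python3 -c "
from rig import ctrl
print(ctrl.finish_job(), ctrl.sense()['time_s'])"
```

```text
the job is handed in; nothing more can be done
the job is handed in; nothing more can be done
```

I pressed the red lever about 52 mm with the closed fingertips until the tin had rolled off the chute. I then eased it up at 8–24 mm/s, against the 110 mm/s limit, until the force read about zero, and moved the arm clear. The last reading before hand-in was about 11.6 s, against the 38 s limit.

**What the last checks showed:**
- **Lid:** its four corners are at the same pixels as at the start in both fixed cameras, so it is fully shut.
- **Lever:** the pad is back to within 0.1 px in the scene camera. In the top camera it differed by 0.9 px, probably because the arm overlapped or shadowed it there.
- **Tin:** the chute is empty, and no tin shows in the parts of the pictures I viewed. I could not see it directly inside the closed bin.
- **Other things:** the bottle, mill and shaker look to be where they were, judged by eye only.

One check disagreed at first: a rough measure of the lid's centre shifted by 0.8 px. The corner comparison showed no movement, so I put that down to the crop.

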